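# Start the burger timers in order

### The arm

A 7-joint arm with a two-finger parallel gripper is mounted at the origin on the work surface. World frame = base frame: x ahead of the robot, y to its left, z up, the work surface at z = 0. Lengths are in mm, angles in rad, forces in N, time in s.
With the tool pointing down it reaches from about 425 to 875 mm from the base axis. Payload 8.4 kg.
Tool frame: the origin (TCP) lies between the finger pads; the fingertips stand 17 mm ahead of it and the grasp point (between the pads) lies 2 mm behind it; z points along the fingers, y is the line along which they close (so a half turn about z gives the same grasp; the last joint's range is limited). The gripper opens to 87 mm and grips with 3 to 60 N. Pads are 19 mm wide; open, the fingers measure 117 mm over their backs; the gripper's body (75 mm by 190 mm) begins 51 mm behind the grasp point.
Start: joints at [1.244, 0.333, 0.04, 1.465, -0.013, 1.343, -0.059], TCP at [146.772, -633.183, 213.246] pointing down, gripper open.
Joint ranges: [-2.58, 2.58], [-0.38, 2.09], [-1.3, 1.39], [0.25, 2.4], [-1.5, 4.64], [0.08, 2.09], [-2.65, 2.65]. Speed limits (rad/s): [2.22, 2.22, 2.79, 2.79, 3.14, 3.14, 3.14].

### API

Orientations are given as a 3x3 rotation matrix whose columns are the frame's x, y, z axes.
In Python, from plant import sensors, read_camera, workorder gives the robot as it stands.
- The arm moves only by the tool carry_out, never from a script. Its arguments are lists of equal length, an entry for each row: "hand": the closure in counts, from 0 (fully open) to 255 (shut); "xyz": the shift along the tool's x, y, z in mm, a list of three; "yaw": the turn about the tool's z in rad. In form: {"hand": [hand, ...], "xyz": [[x, y, z], ...], "yaw": [yaw, ...]}. A call has 1 to 12 rows; each row shifts and turns the commanded pose from where the row before left it, along the tool's axes as they then stand; what a row does not reach is not made up. A row lasts 1/8 s, in which the tool goes at most 62.5 mm and 10.7 degrees, less where a joint would pass 70% of its speed; a pose out of reach is approached as far as the arm can. A call is refused whole if a number of a shift passes 62.5 or a number of a turn 0.188, either way. A call with a gripper value outside its range is refused whole. The fingers move at their own pace and stop on an object; "force" is the grip in N (left out, the last holds). Time passes only in rows, so rows that do not move let the fingers close. It gives the time, the measured TCP pose, the force, the opening and the grip force at its end, in the units of the state.
- sensors.get_obs(): the state, without advancing time (a new reading comes with each control period).
- read_camera(name): name is "scene" or "side" or "wrist"; returns a dict with "img" (480x640x3 uint8, red, green, blue), "mtx" (3x3 intrinsics, pixels), "extrinsics" (4x4, takes a point from world to camera coordinates); the wrist camera has in their place "hand_eye" (4x4, takes a point from camera to tool coordinates, whose origin is the TCP and whose axes are the flange's). Camera axes: x right, y down, z forward; pixel columns grow to the right and rows downward; lengths in mm; the calibration is good to about 2 mm. A picture is of the moment at which its call begins: read the wrist's pose just before it. There is no depth.
- workorder.finish_job(): hands the job in; it is judged then, once.
The state is a dict: "clock": time; "joint_positions": joint angles; "joint_velocities": joint speeds; "joint_torque": joint torques, N m; "position": TCP position; "orientation": TCP orientation; "wrist_force": force on the tool from outside, world axes, zero at the start; "wrist_torque": the same for the moment, N m; "opening": finger opening in mm; "grasp_force": force on a finger pad.
Only numpy, scipy, OpenCV 4.12 (cv2) and the standard library are available. Lean on these libraries where they do the work, as an engineer would, in place of code of your own. Each camera call takes 0.05 s, during which the arm holds its last target. There are 200 camera calls.

### The job

Three trays of burgers have just gone into the ovens one after another, so start their kitchen timers in that order: with a fingertip lightly press down the key on top of the round timer, then of the square one, then of the tall one, so that each key stays down. Only touch them: do not pick up, shift or tip any timer, and do not press the long timer's key. Leave the other things on the counter where they are.

Things in the scene. Friction and masses are not known exactly. Their poses are not given: they have to be found in the camera images.
- round_timer: round puck-shaped white timer, 84 mm in diameter, case 35 mm high, a small dark display on top; loose on the counter, about 0.2 kg, rubber foot; origin at the centre of its underside, z up, the front (-x side) roughly towards the robot
- round_timer_key_top (a point): centre of the upper face of the round timer's key: a round grey plastic key 32 mm in diameter standing 12 mm proud of the case's top when up, 12 mm from the case's centre towards its +x side; the point moves down with the key
- round_timer_key (a joint): travel of the round timer's key in m: 0 is up, 0.008 is fully down (the key then still stands 4 mm proud); it moves straight down, against about 3 N of steady resistance, has no return spring and stays where it is pushed; the timer starts at 4 mm
- square_timer: square white timer, 66 x 66 mm in plan, case 45 mm high, a small dark display on top; loose on the counter, about 0.2 kg, rubber foot; origin at the centre of its underside, z up, the front (-x side) roughly towards the robot
- square_timer_key_top (a point): centre of the upper face of the square timer's key: a round grey plastic key 32 mm in diameter standing 12 mm proud of the case's top when up, 11 mm from the case's centre towards its +x side; the point moves down with the key
- square_timer_key (a joint): travel of the square timer's key in m: 0 is up, 0.008 is fully down (the key then still stands 4 mm proud); it moves straight down, against about 3 N of steady resistance, has no return spring and stays where it is pushed; the timer starts at 4 mm
- tall_timer: tall upright white timer, 54 (x) x 62 (y) mm in plan, case 95 mm high, a dark display on its front (-x) face and only the key on top; loose on the counter, about 0.2 kg, rubber foot; origin at the centre of its underside, z up, the front (-x side) roughly towards the robot
- tall_timer_key_top (a point): centre of the upper face of the tall timer's key: a round grey plastic key 32 mm in diameter standing 12 mm proud of the case's top when up, on the case's centre line; the point moves down with the key
- tall_timer_key (a joint): travel of the tall timer's key in m: 0 is up, 0.008 is fully down (the key then still stands 4 mm proud); it moves straight down, against about 3 N of steady resistance, has no return spring and stays where it is pushed; the timer starts at 4 mm
- long_timer: long low white timer, 42 (x) x 96 (y) mm in plan, case 31 mm high, its key near one end (-y) and a dark display near the other; to be left alone; loose on the counter, about 0.2 kg, rubber foot; origin at the centre of its underside, z up, the front (-x side) roughly towards the robot
- long_timer_key_top (a point): centre of the upper face of the long timer's key: a round grey plastic key 32 mm in diameter standing 12 mm proud of the case's top when up, 24 mm from the case's centre towards its -y end; the point moves down with the key
- long_timer_key (a joint): travel of the long timer's key in m: 0 is up, 0.008 is fully down (the key then still stands 4 mm proud); it moves straight down, against about 3 N of steady resistance, has no return spring and stays where it is pushed; the timer starts at 4 mm
- salt_shaker: steel shaker with a steel top, 42 mm in diameter, 75 mm high; a loose bystander; origin at the centre of its underside
- pepper_shaker: steel shaker with a black top, 42 mm in diameter, 75 mm high; a loose bystander; origin at the centre of its underside
- burger_press: aluminium burger press, a disc 104 mm in diameter with an upright knob, 80 mm high in all; a loose bystander; origin at the centre of its underside
- bowl: steel bowl, 110 mm across, 45 mm high; a loose bystander; origin at the centre of its underside
- sauce_jar: amber jar, 64 mm in diameter, 85 mm high; a loose bystander; origin at the centre of its underside
- burger_ring: open steel burger ring, 76 mm in diameter, 22 mm high, lying flat; a loose bystander; origin at the centre of its underside
Mind the look-alikes: they are no part of the job. Leave any purple look-alike of the tall_timer alone.

How it is judged (in metres and radians):
On the way, in this order (a step that is already met when the one before it is completed fails the run):
1. the round timer's key is pressed down (more than 4 mm) (value of joint round_timer_key above 0.004 m), for 0.1 s.
2. the square timer's key is pressed down (more than 4 mm) (value of joint square_timer_key above 0.004 m), for 0.1 s.
3. the tall timer's key is pressed down (more than 4 mm) (value of joint tall_timer_key above 0.004 m), for 0.1 s.
At the end, for the whole second after the job is handed in: The keys of the round, square and tall timers are down by more than 4 mm and the long timer's key is up (less than 2 mm); every timer stands upright (within 0.1 rad), at rest and within 25 mm of its start; each bystander is within 30 mm of its start (value of joint each of round_timer_key, square_timer_key, tall_timer_key above 0.004 m and value of joint long_timer_key below 0.002 m and distance of each of round_timer, square_timer, tall_timer, long_timer from where it was at the start of the episode below 0.025 m and angle between each of round_timer, square_timer, tall_timer, long_timer's own z axis and vertical below 0.1 rad and linear speed of each of round_timer, square_timer, tall_timer, long_timer below 0.02 m/s and distance of each of salt_shaker, pepper_shaker, burger_press, bowl, sauce_jar, burger_ring from where it was at the start of the episode below 0.03 m); the robot touches nothing.
It fails at once if a key is pressed out of turn: the square before the round, or the tall before the square ((value of joint square_timer_key above 0.003 m and not (value of joint round_timer_key above 0.003 m)) or (value of joint tall_timer_key above 0.003 m and not (value of joint square_timer_key above 0.003 m))).
It fails at once if the long timer's key is pressed (more than 2 mm) (value of joint long_timer_key above 0.002 m).
It fails at once if a timer is pressed harder than 20 N (contact force between the arm and round_timer above 20 N or contact force between the arm and square_timer above 20 N or contact force between the arm and tall_timer above 20 N or contact force between the arm and long_timer above 20 N).
It fails at once if a timer is lifted (10 mm), shifted (25 mm) or tipped (0.25 rad) (height (world z) of any of round_timer, square_timer, tall_timer, long_timer above 0.01 m or distance of any of round_timer, square_timer, tall_timer, long_timer from where it was at the start of the episode above 0.025 m or angle between any of round_timer, square_timer, tall_timer, long_timer's own z axis and vertical above 0.25 rad).
It fails at once if another thing on the counter is displaced by more than 30 mm (distance of any of salt_shaker, pepper_shaker, burger_press, bowl, sauce_jar, burger_ring from where it was at the start of the episode above 0.03 m).
It also fails if it takes over 64 s, if anything falls off the work surface, if the arm or the gripper's body presses on something with over 40 N, if the wrist force passes 120 N, or if a joint passes its speed limit or range.

## Working session

There is one attempt and no reset: what is moved stays moved. The work goes in short steps, Python scripts to look and compute and a tool call to move; the robot and the scene stay as the last step left them, time stands still between calls to the robot, and variables do not carry over. Pictures are saved under pics/ and viewed, at most 10 in all, crops included, and the job is handed in when it is done.

Besides the shell and the picture viewer there is one more tool, called after "Emit:" in YAML: its name, and indented under it one key for each argument. carry_out: Moves the arm, as the interface text tells. Its arguments: {"type":"object","properties":{"hand":{"type":"array","items":{"type":"number"}},"xyz":{"type":"array","items":{"type":"array","items":{"type":"number"}}},"yaw":{"type":"array","items":{"type":"number"}},"force":{"type":"number"}},"required":["hand","xyz","yaw"]}

```bash
mkdir -p pics
python3 - <<'E'
from plant import sensors, read_camera
import cv2, numpy as np, pickle
o=sensors.get_obs()
for k in('clock','position','orientation','wrist_force','opening'):print(k,o[k])
d={}
for n in('scene','side'):
    c=read_camera(n);d[n]=c
    cv2.imwrite(f'pics/{n}0.png',c['img'][:,:,::-1]);print(n,c['extrinsics'],c['mtx'])
pickle.dump(d,open('cams.pkl','wb'))
E
```

```text
clock 0.0
position [ 146.63810586 -632.75171789  212.36678283]
orientation [[ 9.74178180e-01  2.25780132e-01 -4.52980051e-04]
 [ 2.25780567e-01 -9.74176964e-01  1.54198637e-03]
 [-9.31328436e-05 -1.60444357e-03 -9.99998709e-01]]
wrist_force [-0.4785965   0.668152    0.10285999]
opening 86.99709687494885
scene [[-4.97546777e-01  8.67422058e-01  5.11647891e-03  2.59924064e+02]
 [ 7.44226648e-01  4.29898059e-01 -5.11189158e-01 -3.53684022e+02]
 [-4.45616316e-01 -2.50532698e-01 -8.59453004e-01  1.34520398e+03]
 [ 0.00000000e+00  0.00000000e+00  0.00000000e+00  1.00000000e+00]] [[548.92761715   0.         332.31597916]
 [  0.         548.92761715 233.55939267]
 [  0.           0.           1.        ]]
side [[-8.88074832e-01 -4.59681019e-01 -4.05632841e-03  4.71427213e+02]
 [-3.56503398e-01  6.94259303e-01 -6.25227437e-01  2.31500286e+02]
 [ 2.90221329e-01 -5.53802656e-01 -7.80432059e-01  1.15199435e+03]
 [ 0.00000000e+00  0.00000000e+00  0.00000000e+00  1.00000000e+00]] [[584.77578999   0.         316.25515844]
 [  0.         584.77578999 237.25349412]
 [  0.           0.           1.        ]]
```

View pics/scene0.png

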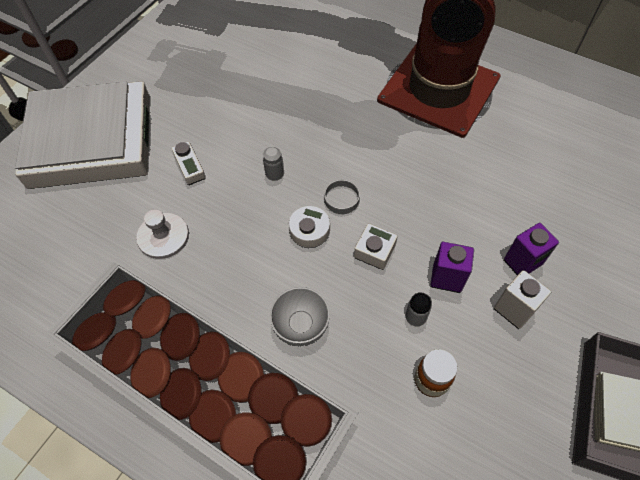

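View pics/side0.png

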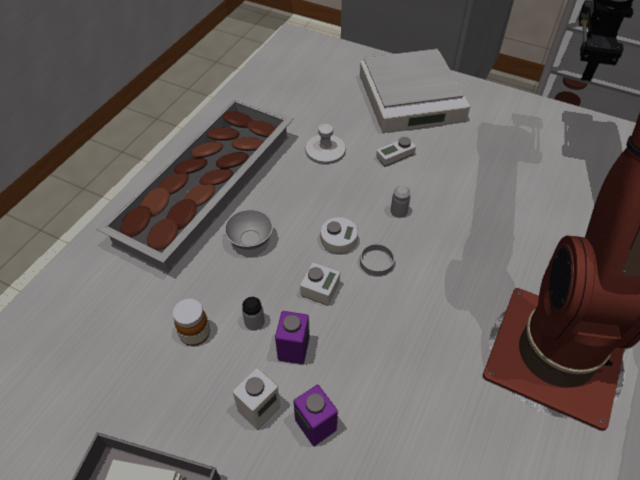

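The scene picture shows the round timer's key at (307,226), the square's at (374,243) and the long one's at (182,148). Three things look like the tall timer: white at (530,288), and purple at (457,254) and (539,236). The white one fits the description and the purple ones are look-alikes. In the side picture the three keys are at (334,228), (316,273) and (255,387). I'll confirm them in one enlarged montage.

Run:
```python
import cv2,pickle,numpy as np
d=pickle.load(open('cams.pkl','rb'))
P={'scene':[(307,226),(374,243),(530,288)],'side':[(334,228),(316,273),(255,387)]}
rows=[]
for n in P:
    rows.append(np.hstack([cv2.resize(d[n]['img'][v-32:v+32,u-32:u+32,::-1],(256,256),interpolation=cv2.INTER_CUBIC) for u,v in P[n]]))
cv2.imwrite('pics/m.png',np.vstack(rows))
```

```text
(no output)
```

View pics/m.png

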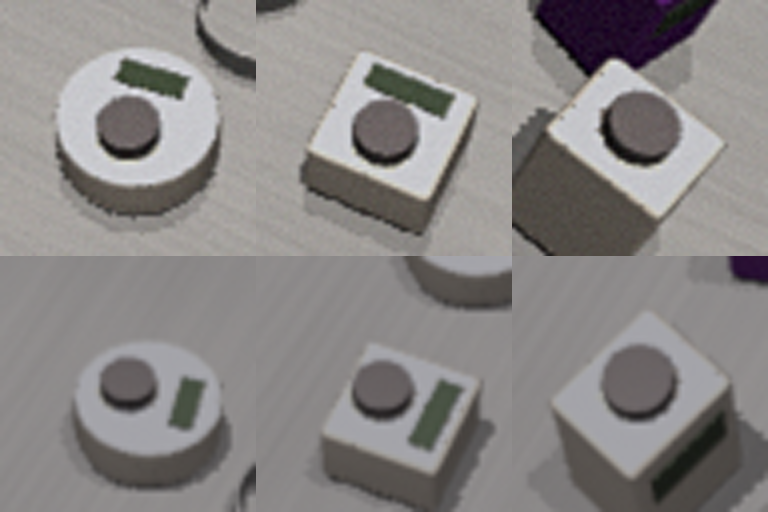

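The crops show a white tall timer with a display on its front face, plus the round and square timers with displays on top, so all three match. Now I'll triangulate the keys and the nearby objects.

Run:
```python
import cv2,pickle,numpy as np
d=pickle.load(open('cams.pkl','rb'))
P={'scene':[(307,226),(374,243),(530,288)],'side':[(334,228),(316,273),(255,387)]}
C={'scene':[(128,124),(129,129),(132,124)],'side':[(128,124),(127,131),(127,124)]}
px={n:np.array(P[n],float)-32+np.array(C[n])/4-.4 for n in P}
extra={'scene':[(457,254),(539,236),(272,153),(420,298),(182,148),(439,362)],'side':[(292,324),(316,403),(401,192),(252,305),(405,143),(188,312)]}
A={n:np.vstack([px[n],extra[n]]).T for n in P}
M={n:d[n]['mtx']@d[n]['extrinsics'][:3] for n in P}
X=cv2.triangulatePoints(M['scene'],M['side'],A['scene'],A['side']);X=(X[:3]/X[3]).T
for nm,x in zip('round square tall purp1 purp2 salt pepper long jar'.split(),X):print(nm,x.round(1))
# known-height ray results
for i,h in enumerate((47,57,107)):
  for n in P:
    K,E=d[n]['mtx'],d[n]['extrinsics'];R,t=E[:3,:3],E[:3,3];o=-R.T@t
    r=R.T@np.linalg.inv(K)@[*A[n][:,i],1];print(i,n,(o+r*(h-o[2])/r[2]).round(1))
```

```text
round [518.4 -61.1  45.3]
square [493.2  75.7  53.9]
tall [461.4 363.8 104.3]
purp1 [463.6 226.4 100.7]
purp2 [353.6 342.6 102.4]
salt [ 418.1 -204.8   71.3]
pepper [562.8 206.2  69.1]
long [ 482.7 -400.5   35.9]
jar [658.1 283.3  82.9]
0 scene [518.9 -61.1  47. ]
0 side [517.9 -59.2  47. ]
1 scene [494.6  75.9  57. ]
1 side [492.3  78.   57. ]
2 scene [463.  363.3 107. ]
2 side [460.7 364.9 107. ]
```

Emit:
carry_out:
  hand: [255,255,255,255,255,255,255,255,255,255,255,255]
  xyz:
    - [0,0,0]
    - [20,-20,0]
    - [40,-38,0]
    - [40,-38,0]
    - [40,-38,0]
    - [40,-38,0]
    - [40,-38,0]
    - [40,-38,0]
    - [40,-38,0]
    - [40,-38,0]
    - [40,-38,0]
    - [40,-38,0]
  yaw: [0,0,0,0,0,0,0,0,0,0,0,0]
  force: 5

```text
clock: 1.6
position: [466.3, -147.2, 213.4]
orientation: [[0.974, 0.226, 0.0], [0.226, -0.974, -0.0], [0.0, 0.0, -1.0]]
wrist_force: [-0.0, -0.1, 0.2]
opening: 0.6
grasp_force: 0.0
```

Emit:
carry_out:
  hand: [255,255,255,255,255,255]
  xyz:
    - [35,-36,0]
    - [35,-37,0]
    - [0,0,40]
    - [0,0,40]
    - [0,0,20]
    - [0,0,0]
  yaw: [0,0,0,0,0,0]

```text
clock: 2.35
position: [516.1, -61.6, 111.9]
orientation: [[0.974, 0.226, -0.003], [0.226, -0.974, 0.001], [-0.003, -0.001, -1.0]]
wrist_force: [-0.9, 0.8, 0.9]
opening: 0.6
grasp_force: 0.0
```

Run:
```python
from plant import sensors, read_camera
import cv2, numpy as np
o=sensors.get_obs();p=np.array(o['position']);R=np.array(o['orientation']);print(p,o['wrist_force'])
c=read_camera('wrist');im=c['img'][:,:,::-1].copy()
H=np.linalg.inv(c['hand_eye'])
def pr(w):
    q=H[:3,:3]@(R.T@(np.array(w)-p))+H[:3,3];q=c['mtx']@q;return q[:2]/q[2]
for w,col in(((518.4,-60.2,47),(0,0,255)),((*p[:2],47),(0,255,0))):
    u=pr(w);print(u);cv2.drawMarker(im,tuple(int(i) for i in u.round()),col,cv2.MARKER_CROSS,12,1)
cv2.imwrite('pics/w1.png',im)
```

```text
[516.10196843 -61.61635184 111.89325527] [-0.93692447  0.81078392  0.87837103]
[314.38788118 241.27619926]
[315.76702167 245.2077199 ]
```

View pics/w1.png

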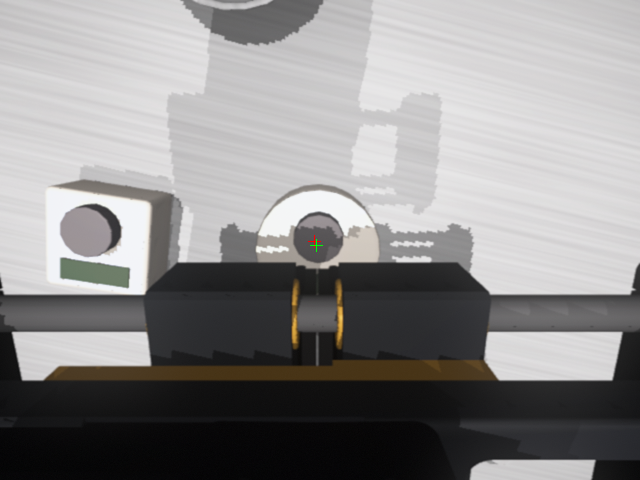

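The wrist picture shows the round key centred at (319,238), about 4 mm along tool +x and 1–2 mm along +y from the tip's landing point. I'll correct for that and go down to just above it.

Emit:
carry_out:
  hand: [255,255,255,255,255]
  xyz:
    - [4,1,10]
    - [0,0,20]
    - [0,0,11]
    - [0,0,0]
    - [0,0,0]
  yaw: [0,0,0,0,0]

```text
clock: 3.02
position: [521.9, -61.8, 72.9]
orientation: [[0.974, 0.226, 0.001], [0.226, -0.974, -0.0], [0.001, 0.0, -1.0]]
wrist_force: [0.5, -0.0, 0.2]
opening: 0.4
grasp_force: 0.0
```

Emit:
carry_out:
  hand: [255,255,255,255,255]
  xyz:
    - [0,0,2]
    - [0,0,2]
    - [0,0,2]
    - [0,0,1]
    - [0,0,0]
  yaw: [0,0,0,0,0]

```text
clock: 3.65
position: [521.4, -61.8, 65.2]
orientation: [[0.974, 0.226, -0.0], [0.226, -0.974, 0.0], [-0.0, -0.0, -1.0]]
wrist_force: [-0.3, 0.7, 0.4]
opening: 0.4
grasp_force: 0.0
```

Emit:
carry_out:
  hand: [255,255,255,255,255]
  xyz:
    - [0,0,1]
    - [0,0,1]
    - [0,0,1]
    - [0,0,1]
    - [0,0,0]
  yaw: [0,0,0,0,0]

```text
clock: 4.28
position: [521.3, -61.8, 61.2]
orientation: [[0.974, 0.226, -0.0], [0.226, -0.974, 0.0], [-0.0, -0.0, -1.0]]
wrist_force: [-0.1, 0.1, 1.0]
opening: 0.7
grasp_force: 0.0
```

Emit:
carry_out:
  hand: [255,255,255,255]
  xyz:
    - [0,0,1]
    - [0,0,1]
    - [0,0,1]
    - [0,0,0]
  yaw: [0,0,0,0]

```text
clock: 4.78
position: [521.4, -61.8, 58.2]
orientation: [[0.974, 0.226, -0.0], [0.226, -0.974, 0.0], [-0.0, -0.0, -1.0]]
wrist_force: [-1.0, -0.1, 0.4]
opening: 0.8
grasp_force: 0.0
```

```bash
cat > w.py <<'E'
from plant import sensors, read_camera
import cv2, numpy as np,sys
o=sensors.get_obs();print(o['clock'],o['position'],o['wrist_force'])
n=sys.argv[1];c=read_camera('wrist');im=c['img'][:,:,::-1]
if len(sys.argv)>2: im=cv2.resize(im[150:330,200:440],None,fx=3,fy=3,interpolation=cv2.INTER_CUBIC)
cv2.imwrite(f'pics/{n}.png',im)
E
python3 w.py r2 c
```

```text
4.775 [521.37040108 -61.79666763  58.16451332] [-0.97447936 -0.0837152   0.39656879]
```

View pics/r2.png

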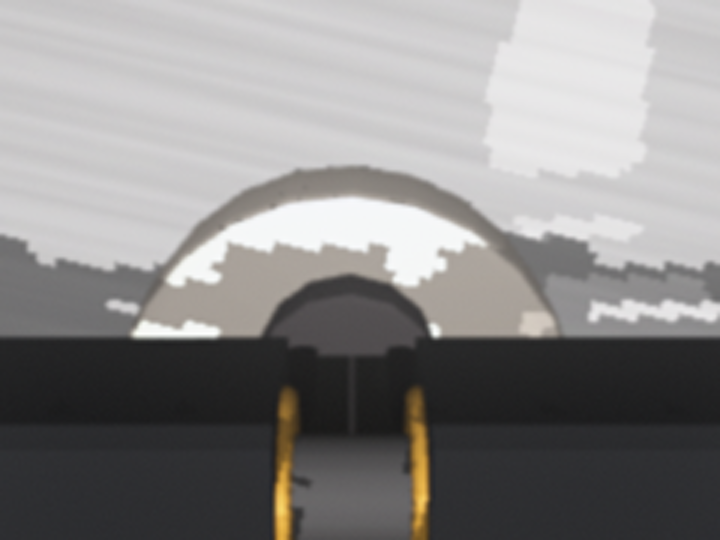

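The fingers are centred over the key, but there's no clear force yet. I'll go on in 1 mm steps.

Emit:
carry_out:
  hand: [255]
  xyz:
    - [0,0,1]
  yaw: [0]

```text
clock: 4.95
position: [521.6, -61.8, 57.3]
orientation: [[0.974, 0.226, 0.0], [0.226, -0.974, -0.0], [0.0, 0.0, -1.0]]
wrist_force: [-0.4, -0.2, 0.5]
opening: 0.5
grasp_force: 0.0
```

Emit:
carry_out:
  hand: [255]
  xyz:
    - [0,0,1]
  yaw: [0]

```text
clock: 5.08
position: [521.4, -61.8, 56.2]
orientation: [[0.974, 0.226, 0.0], [0.226, -0.974, 0.0], [0.0, -0.0, -1.0]]
wrist_force: [-0.2, -0.1, -0.1]
opening: 0.6
grasp_force: 0.0
```

Emit:
carry_out:
  hand: [255]
  xyz:
    - [0,0,0]
  yaw: [0]

```text
clock: 5.2
position: [521.4, -61.8, 56.2]
orientation: [[0.974, 0.226, -0.0], [0.226, -0.974, 0.0], [-0.0, -0.0, -1.0]]
wrist_force: [-0.4, 0.1, -0.4]
opening: 0.4
grasp_force: 0.0
```

Run:
```python
from plant import read_camera
import cv2,numpy as np
c=[cv2.resize(read_camera(n)['img'][v-45:v+45,u-45:u+45,::-1],(400,400),interpolation=cv2.INTER_CUBIC) for n,u,v in(('scene',307,220),('side',334,222))]
cv2.imwrite('pics/r3.png',np.hstack(c))
```

```text
(no output)
```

View pics/r3.png

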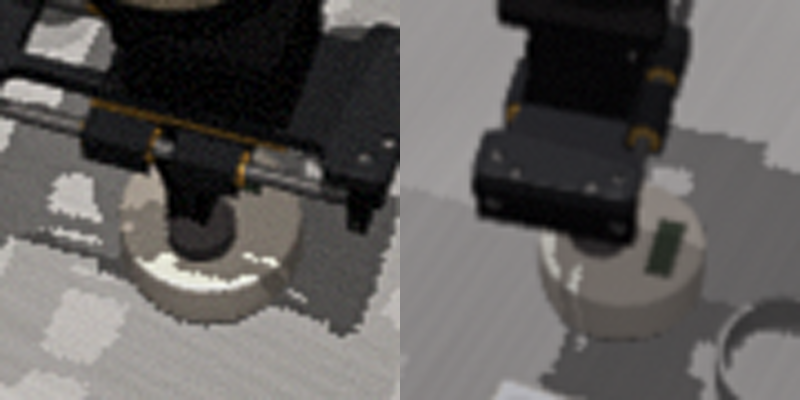

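In these views the finger tip overlaps the key's top, but contact isn't certain. I'll keep stepping down gently and watch the force.

Emit:
carry_out:
  hand: [255]
  xyz:
    - [0,0,0.7]
  yaw: [0]

```text
clock: 5.42
position: [521.5, -61.8, 55.6]
orientation: [[0.974, 0.226, 0.0], [0.226, -0.974, -0.0], [0.0, 0.0, -1.0]]
wrist_force: [-0.2, -0.9, -0.2]
opening: 0.7
grasp_force: 0.0
```

Emit:
carry_out:
  hand: [255]
  xyz:
    - [0,0,0.7]
  yaw: [0]

```text
clock: 5.55
position: [521.4, -61.8, 54.8]
orientation: [[0.974, 0.226, 0.0], [0.226, -0.974, 0.0], [0.0, -0.0, -1.0]]
wrist_force: [-0.0, 0.3, 0.8]
opening: 0.2
grasp_force: 0.0
```

Emit:
carry_out:
  hand: [255]
  xyz:
    - [0,0,0.7]
  yaw: [0]

```text
clock: 5.68
position: [521.4, -61.8, 54.1]
orientation: [[0.974, 0.226, -0.0], [0.226, -0.974, 0.0], [-0.0, -0.0, -1.0]]
wrist_force: [-0.3, -0.1, -0.6]
opening: 0.5
grasp_force: 0.0
```

Emit:
carry_out:
  hand: [255]
  xyz:
    - [0,0,0.7]
  yaw: [0]

```text
clock: 5.8
position: [521.4, -61.8, 53.4]
orientation: [[0.974, 0.226, -0.0], [0.226, -0.974, 0.0], [-0.0, -0.0, -1.0]]
wrist_force: [-0.2, -0.1, -0.3]
opening: 1.0
grasp_force: 0.0
```

Emit:
carry_out:
  hand: [255]
  xyz:
    - [0,0,0.7]
  yaw: [0]

```text
clock: 5.92
position: [521.5, -61.8, 52.7]
orientation: [[0.974, 0.226, 0.0], [0.226, -0.974, 0.0], [0.0, -0.0, -1.0]]
wrist_force: [0.2, 0.5, -0.5]
opening: 0.9
grasp_force: 0.0
```

Run:
```python
from plant import sensors,read_camera
import cv2,numpy as np,pickle
o=sensors.get_obs();p=np.array(o['position']);print(p,o['wrist_force'],o['joint_torque'])
d=pickle.load(open('cams.pkl','rb'))
# unnmarked scene view before/now, with projected tip and key points
ims=[]
for im in (d['scene']['img'],read_camera('scene')['img']):
    x,y,s=307-40,215-40,5
    a=cv2.resize(im[y:y+80,x:x+80,::-1],None,fx=s,fy=s,interpolation=cv2.INTER_CUBIC)
    a=cv2.convertScaleAbs(a,alpha=1.8,beta=20)
    M=d['scene']['mtx']@d['scene']['extrinsics'][:3]
    for w,c in((p-[0,0,17],(0,255,0)),((520,-60,47),(0,0,255)),((520,-60,39),(255,0,0))):
        q=M@[*w,1];q=q[:2]/q[2];cv2.drawMarker(a,tuple(int(i) for i in ((q-[x,y]+.5)*s)),c,cv2.MARKER_CROSS,14,1)
    ims.append(a)
cv2.imwrite('pics/r4.png',np.hstack(ims))
```

```text
[521.4563295  -61.80317681  52.72683626] [ 0.18082982  0.45872771 -0.45466212] [ 1.72015408e-02 -5.07803106e+01 -4.85434413e+00 -3.41467273e+01
 -3.51102347e-02 -4.65755991e-02  8.82274675e-03]
```

View pics/r4.png

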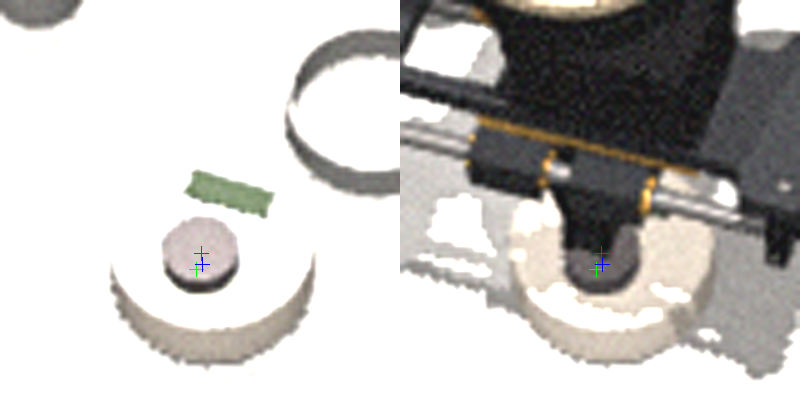

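Run:
```python
from plant import sensors,read_camera
import cv2,numpy as np,pickle
o=sensors.get_obs();p=np.array(o['position']);R=np.array(o['orientation'])
c=read_camera('wrist');H=np.linalg.inv(c['hand_eye']);print(np.round(c['hand_eye'],3))
for t in([0,0,17],[9.5,0,17],[9.5,15,17],[9.5,-15,17],[0,0,0],[9.5,0,0],[9.5,0,-15]):
    q=c['mtx']@(H[:3,:3]@np.array(t)+H[:3,3]);print(t,(q[:2]/q[2]).round(),'r2',((q[:2]/q[2]-[200,150])*3).round())
im=cv2.convertScaleAbs(c['img'][150:350,200:440,::-1],alpha=2.5,beta=30)
cv2.imwrite('pics/w5.png',cv2.resize(im,None,fx=3,fy=3,interpolation=cv2.INTER_CUBIC))
d=pickle.load(open('cams.pkl','rb'));d['side']
for n in('scene','side'):
    M=d[n]['mtx']@d[n]['extrinsics'][:3]
    for t in([0,0,17],[9.5,15,17],[9.5,-15,17],[0,0,0]):
        q=M@[*(p+R@t),1];print(n,t,(q[:2]/q[2]).round(1))
```

```text
[[ 0.0000e+00 -9.6900e-01 -2.4600e-01  6.8256e+01]
 [ 1.0000e+00 -0.0000e+00  1.0000e-03  4.9300e-01]
 [-1.0000e-03 -2.4600e-01  9.6900e-01 -1.7079e+02]
 [ 0.0000e+00  0.0000e+00  0.0000e+00  1.0000e+00]]
[0, 0, 17] [315. 272.] r2 [346. 365.]
[9.5, 0, 17] [315. 254.] r2 [346. 312.]
[9.5, 15, 17] [345. 254.] r2 [436. 312.]
[9.5, -15, 17] [286. 254.] r2 [257. 312.]
[0, 0, 0] [315. 284.] r2 [346. 403.]
[9.5, 0, 0] [315. 265.] r2 [346. 345.]
[9.5, 0, -15] [315. 276.] r2 [346. 379.]
scene [0, 0, 17] [305.8 228.3]
scene [9.5, 15, 17] [297.2 230.4]
scene [9.5, -15, 17] [311.5 234.1]
scene [0, 0, 0] [305.5 223.9]
side [0, 0, 17] [332.6 228.5]
side [9.5, 15, 17] [330.1 222.8]
side [9.5, -15, 17] [326.9 232.7]
side [0, 0, 0] [332.8 223.6]
```

View pics/w5.png

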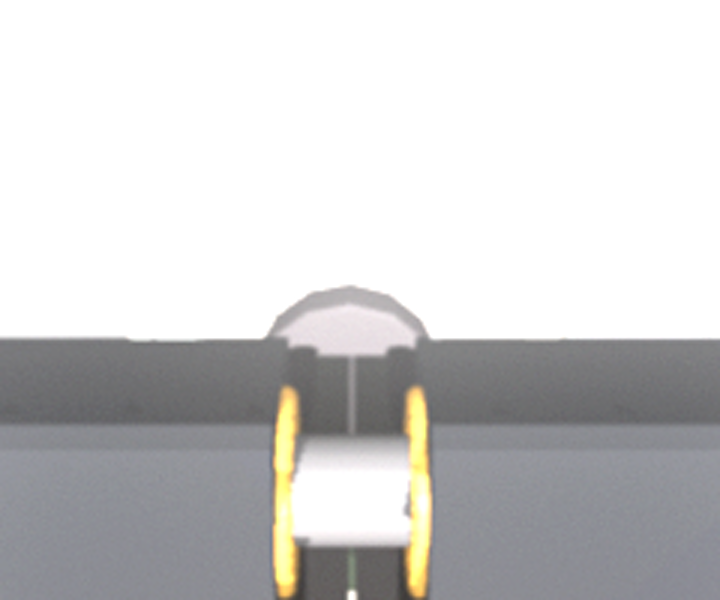

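Run:
```python
from plant import sensors,read_camera
import cv2,numpy as np
c=read_camera('wrist');H=np.linalg.inv(c['hand_eye'])
f=lambda t:((lambda q:(q[:2]/q[2]-[200,150])*3)(c['mtx']@(H[:3,:3]@np.array(t,float)+H[:3,3])))[1].round(1)
for tz in(58.2,52.7):
  for dx in(-2,0,2):
    print(tz,dx,'case top rim z35',f([dx+16,0,tz-35]),'key top at',[ (h,f([dx+16,0,tz-h])) for h in(47,45,43,41,39)])
```

```text
58.2 -2 case top rim z35 275.7 key top at [(47, np.float64(295.7)), (45, np.float64(292.2)), (43, np.float64(288.7)), (41, np.float64(285.4)), (39, np.float64(282.1))]
58.2 0 case top rim z35 264.4 key top at [(47, np.float64(283.8)), (45, np.float64(280.4)), (43, np.float64(277.1)), (41, np.float64(273.8)), (39, np.float64(270.6))]
58.2 2 case top rim z35 253.1 key top at [(47, np.float64(271.8)), (45, np.float64(268.5)), (43, np.float64(265.3)), (41, np.float64(262.2)), (39, np.float64(259.1))]
52.7 -2 case top rim z35 284.5 key top at [(47, np.float64(305.7)), (45, np.float64(302.0)), (43, np.float64(298.3)), (41, np.float64(294.8)), (39, np.float64(291.3))]
52.7 0 case top rim z35 273.0 key top at [(47, np.float64(293.5)), (45, np.float64(289.9)), (43, np.float64(286.4)), (41, np.float64(282.9)), (39, np.float64(279.5))]
52.7 2 case top rim z35 261.4 key top at [(47, np.float64(281.2)), (45, np.float64(277.7)), (43, np.float64(274.3)), (41, np.float64(271.0)), (39, np.float64(267.7))]
```

Comparing the two wrist views, the key hasn't moved. It's still up at z≈47, and the visible fingertip ends nearer the TCP than I assumed. I'll keep descending until contact and check the force after each step.

Emit:
carry_out:
  hand: [255,255,255]
  xyz:
    - [-1,0,1]
    - [-1,0,1]
    - [0,0,1]
  yaw: [0,0,0]

```text
clock: 6.45
position: [519.4, -62.4, 49.7]
orientation: [[0.974, 0.226, -0.0], [0.226, -0.974, -0.0], [-0.0, 0.0, -1.0]]
wrist_force: [-0.5, 0.4, -0.7]
opening: 0.2
grasp_force: 0.0
```

Emit:
carry_out:
  hand: [255,255]
  xyz:
    - [0,0,1]
    - [0,0,1]
  yaw: [0,0]

```text
clock: 6.7
position: [519.5, -62.3, 47.7]
orientation: [[0.974, 0.226, -0.0], [0.226, -0.974, 0.0], [-0.0, -0.0, -1.0]]
wrist_force: [-0.0, -0.3, -0.6]
opening: 0.3
grasp_force: 0.0
```

Emit:
carry_out:
  hand: [255,255]
  xyz:
    - [0,0,1]
    - [0,0,1]
  yaw: [0,0]

```text
clock: 6.95
position: [519.5, -62.3, 45.7]
orientation: [[0.974, 0.226, 0.0], [0.226, -0.974, 0.0], [0.0, -0.0, -1.0]]
wrist_force: [-0.6, -0.9, -0.3]
opening: 0.6
grasp_force: 0.0
```

Emit:
carry_out:
  hand: [255,255]
  xyz:
    - [0,0,1]
    - [0,0,1]
  yaw: [0,0]

```text
clock: 7.2
position: [519.5, -62.3, 43.7]
orientation: [[0.974, 0.226, -0.0], [0.226, -0.974, 0.0], [-0.0, -0.0, -1.0]]
wrist_force: [0.5, 0.2, 0.6]
opening: 0.1
grasp_force: 0.0
```

Emit:
carry_out:
  hand: [255,255]
  xyz:
    - [0,0,1]
    - [0,0,1]
  yaw: [0,0]

```text
clock: 7.45
position: [519.5, -62.3, 41.7]
orientation: [[0.974, 0.226, 0.0], [0.226, -0.974, 0.0], [0.0, -0.0, -1.0]]
wrist_force: [0.0, 1.0, 0.4]
opening: 0.6
grasp_force: 0.0
```

Run:
```python
from plant import sensors,read_camera
import cv2,numpy as np
o=sensors.get_obs();print(o['position'],o['wrist_force'])
im=cv2.convertScaleAbs(read_camera('wrist')['img'][190:330,230:400,::-1],alpha=2.2,beta=30)
a=cv2.resize(im,(400,330),interpolation=cv2.INTER_CUBIC)
im=cv2.convertScaleAbs(read_camera('scene')['img'][182:248,267:347,::-1],alpha=1.8,beta=20)
cv2.imwrite('pics/w6.png',np.hstack([a,cv2.resize(im,(400,330),interpolation=cv2.INTER_CUBIC)]))
```

```text
[519.50987575 -62.27965897  41.73335868] [0.00109432 0.96759174 0.43769412]
```

View pics/w6.png

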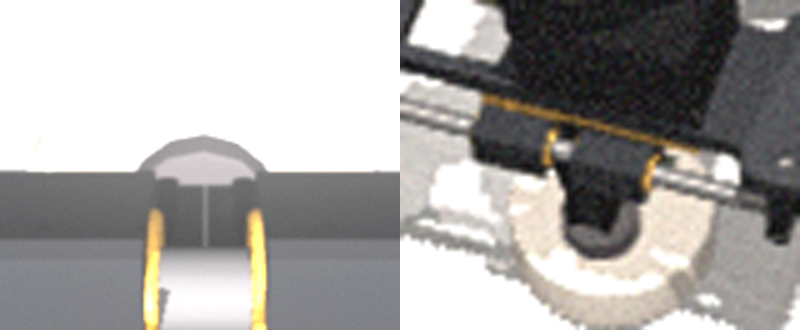

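The key is still up and the tip is now only a few mm above it. I'll continue.

Emit:
carry_out:
  hand: [255,255]
  xyz:
    - [0,0,1]
    - [0,0,1]
  yaw: [0,0]

```text
clock: 7.8
position: [519.5, -62.3, 39.7]
orientation: [[0.974, 0.226, 0.0], [0.226, -0.974, 0.0], [0.0, -0.0, -1.0]]
wrist_force: [0.3, -0.4, -0.5]
opening: 0.7
grasp_force: 0.0
```

Emit:
carry_out:
  hand: [255,255]
  xyz:
    - [0,0,1]
    - [0,0,1]
  yaw: [0,0]

```text
clock: 8.05
position: [519.5, -62.3, 37.8]
orientation: [[0.974, 0.226, -0.0], [0.226, -0.974, -0.0], [-0.0, 0.0, -1.0]]
wrist_force: [-0.8, -0.3, 3.6]
opening: 0.5
grasp_force: 1.6
```

Emit:
carry_out:
  hand: [255,255]
  xyz:
    - [0,0,1]
    - [0,0,1]
  yaw: [0,0]

```text
clock: 8.3
position: [519.5, -62.3, 35.8]
orientation: [[0.974, 0.226, -0.0], [0.226, -0.974, -0.0], [-0.0, 0.0, -1.0]]
wrist_force: [-0.6, 0.5, 3.8]
opening: 0.1
grasp_force: 1.6
```

Contact, at a steady 3.7 N, began at TCP z ≈ 38–39.5. Three mm more gives 5–7 mm of travel.

Emit:
carry_out:
  hand: [255,255,255,255]
  xyz:
    - [0,0,1]
    - [0,0,1]
    - [0,0,1]
    - [0,0,0]
  yaw: [0,0,0,0]

```text
clock: 8.8
position: [519.5, -62.3, 32.6]
orientation: [[0.974, 0.226, -0.0], [0.226, -0.974, 0.0], [0.0, -0.0, -1.0]]
wrist_force: [1.3, -0.2, -0.6]
opening: 0.5
grasp_force: 0.4
```

Emit:
carry_out:
  hand: [255]
  xyz:
    - [0,0,0.5]
  yaw: [0]

```text
clock: 8.93
position: [519.5, -62.3, 32.3]
orientation: [[0.974, 0.226, -0.0], [0.226, -0.974, 0.0], [-0.0, -0.0, -1.0]]
wrist_force: [-1.4, 0.0, 1.6]
opening: 0.6
grasp_force: 1.5
```

The round key is down by 5.5 mm or more. I'll lift and check the joints before yawing.

Emit:
carry_out:
  hand: [255,255,255,255,255]
  xyz:
    - [0,0,-10]
    - [0,0,-30]
    - [0,0,-40]
    - [0,0,-40]
    - [0,0,0]
  yaw: [0,0,0,-0.1,0]

```text
clock: 9.55
position: [521.6, -62.3, 156.0]
orientation: [[0.946, 0.323, 0.006], [0.323, -0.946, -0.001], [0.005, 0.003, -1.0]]
wrist_force: [0.1, -0.6, -0.3]
opening: 0.5
grasp_force: 0.0
```

```bash
cat > g.py <<'E'
from plant import sensors
import numpy as np,sys
o=sensors.get_obs();p=np.array(o['position']);R=np.array(o['orientation'])
print(o['clock'],p,np.round(o['joint_positions'],2));print(R[:,1])
for t in((519.5,-62.3),(493.4,77),(462,364)):print(t,(R.T@np.array([t[0]-p[0],t[1]-p[1],0])).round(1))
E
python3 g.py
```

```text
9.55 [521.64226876 -62.29681224 156.01021773] [ 0.55  0.16 -0.56  1.82  0.09  1.18 -1.28]
[ 0.32290092 -0.9464276   0.00312921]
(519.5, -62.3) [-2.  -0.7 -0. ]
(493.4, 77) [  18.3 -141.    -0.3]
(462, 364) [  81.2 -422.7   -0.9]
```

Emit:
carry_out:
  hand: [255,255,255,255,255,255,255]
  xyz:
    - [0,0,0]
    - [0,0,0]
    - [0,0,0]
    - [0,0,0]
    - [0,0,0]
    - [0,0,0]
    - [0,0,0]
  yaw: [-0.18,-0.18,-0.18,-0.18,-0.18,-0.18,0]

```text
clock: 10.42
position: [519.1, -62.3, 151.7]
orientation: [[0.164, 0.986, -0.001], [0.986, -0.164, 0.0], [0.0, -0.001, -1.0]]
wrist_force: [-0.1, 0.2, 0.8]
opening: 0.7
grasp_force: 0.0
```

```bash
python3 g.py
```

```text
10.425 [519.0695673  -62.27883799 151.71028756] [ 0.64  0.18 -0.66  1.82  0.12  1.18 -0.22]
[ 9.86450337e-01 -1.64057554e-01 -9.22293854e-04]
(519.5, -62.3) [ 0.   0.4 -0. ]
(493.4, 77) [ 1.332e+02 -4.820e+01  1.000e-01]
(462, 364) [ 4.111e+02 -1.262e+02  2.000e-01]
```

Emit:
carry_out:
  hand: [255,255,255,255,255,255,255,255,255]
  xyz:
    - [33,-12,0]
    - [50,-18,0]
    - [50,-18,0]
    - [0,0,0]
    - [0,0,30]
    - [0,0,40]
    - [0,0,20]
    - [0,0,6]
    - [0,0,0]
  yaw: [0,0,0,0,0,0,0,0,0]

```text
clock: 11.55
position: [493.9, 76.4, 56.4]
orientation: [[0.164, 0.986, -0.0], [0.986, -0.164, 0.0], [0.0, -0.0, -1.0]]
wrist_force: [-0.3, 0.7, 0.4]
opening: 0.3
grasp_force: 0.0
```

```bash
python3 g.py
python3 - <<'E'
from plant import read_camera,sensors
import cv2,numpy as np
im=read_camera('wrist')['img'][190:330,230:400,::-1]
cv2.imwrite('pics/q1.png',cv2.resize(cv2.convertScaleAbs(im,alpha=1.5,beta=20),(600,494),interpolation=cv2.INTER_CUBIC))
E
```

```text
11.55 [493.88191682  76.41517236  56.43418195] [ 0.43  0.26 -0.75  1.97  0.21  0.99 -0.58]
[ 9.86382493e-01 -1.64467455e-01 -1.82114712e-04]
(519.5, -62.3) [-132.6   48.1   -0. ]
(493.4, 77) [ 0.5 -0.6  0. ]
(462, 364) [278.4 -78.7   0. ]
```

Emit:
carry_out:
  hand: [255,255,255,255]
  xyz:
    - [0,0,2]
    - [0,0,2]
    - [0,0,1.5]
    - [0,0,1]
  yaw: [0,0,0,0]

```text
clock: 12.1
position: [493.7, 76.7, 49.7]
orientation: [[0.162, 0.987, -0.0], [0.987, -0.162, -0.0], [-0.0, -0.0, -1.0]]
wrist_force: [-0.1, 0.4, -0.5]
opening: 0.2
grasp_force: 0.0
```

Emit:
carry_out:
  hand: [255]
  xyz:
    - [0,0,1]
  yaw: [0]

```text
clock: 12.22
position: [493.7, 76.7, 48.7]
orientation: [[0.162, 0.987, -0.0], [0.987, -0.162, 0.0], [0.0, -0.0, -1.0]]
wrist_force: [0.8, -0.1, 0.2]
opening: 0.3
grasp_force: 0.0
```

Emit:
carry_out:
  hand: [255]
  xyz:
    - [0,0,1]
  yaw: [0]

```text
clock: 12.35
position: [493.7, 76.8, 47.8]
orientation: [[0.162, 0.987, 0.0], [0.987, -0.162, 0.0], [0.0, 0.0, -1.0]]
wrist_force: [-1.4, -0.2, 3.3]
opening: 0.7
grasp_force: 1.6
```

Emit:
carry_out:
  hand: [255]
  xyz:
    - [0,0,1]
  yaw: [0]

```text
clock: 12.48
position: [493.7, 76.8, 46.9]
orientation: [[0.162, 0.987, -0.0], [0.987, -0.162, -0.0], [-0.0, -0.0, -1.0]]
wrist_force: [-0.4, -0.8, 3.1]
opening: 0.4
grasp_force: 1.6
```

Contact came at about z 48.3. Pressing 4.7 mm more gives about 6 mm of travel.

Emit:
carry_out:
  hand: [255,255,255,255,255,255]
  xyz:
    - [0,0,1]
    - [0,0,1]
    - [0,0,1]
    - [0,0,1]
    - [0,0,0.7]
    - [0,0,0]
  yaw: [0,0,0,0,0,0]

```text
clock: 13.22
position: [493.7, 76.8, 42.0]
orientation: [[0.162, 0.987, 0.0], [0.987, -0.162, 0.0], [0.0, -0.0, -1.0]]
wrist_force: [-0.2, 0.5, -0.2]
opening: 0.4
grasp_force: 0.4
```

Emit:
carry_out:
  hand: [255,255,255,255,255,255]
  xyz:
    - [0,0,-10]
    - [0,0,-30]
    - [0,0,-40]
    - [0,0,-40]
    - [0,0,-10]
    - [0,0,0]
  yaw: [0,0,0,0,0,0]

```text
clock: 13.98
position: [494.0, 76.7, 172.6]
orientation: [[0.162, 0.987, 0.001], [0.987, -0.162, -0.0], [-0.0, 0.001, -1.0]]
wrist_force: [1.0, 0.1, 0.6]
opening: 0.2
grasp_force: 0.0
```

```bash
python3 g.py
```

```text
13.975 [493.97802528  76.67403256 172.56845851] [ 0.49  0.12 -0.78  1.85  0.09  1.21 -0.47]
[ 0.98671056 -0.16248256  0.00130055]
(519.5, -62.3) [-1.33e+02  4.78e+01  1.00e-01]
(493.4, 77) [ 0.2 -0.6 -0. ]
(462, 364) [ 2.783e+02 -7.820e+01 -1.000e-01]
```

Emit:
carry_out:
  hand: [255,255,255,255,255,255,255,255,255,255,255,255]
  xyz:
    - [28,-8,0]
    - [40,-11,0]
    - [50,-14,0]
    - [50,-14,0]
    - [50,-14,0]
    - [40,-11,0]
    - [20,-6,0]
    - [0,0,0]
    - [0,0,20]
    - [0,0,25]
    - [0,0,15]
    - [0,0,0]
  yaw: [0,0,0,0,0,0,0,0,0,0,0,0]

```text
clock: 15.48
position: [461.5, 362.2, 110.4]
orientation: [[0.163, 0.987, -0.002], [0.987, -0.163, -0.002], [-0.002, -0.002, -1.0]]
wrist_force: [0.5, -0.6, 1.0]
opening: 0.5
grasp_force: 0.0
```

```bash
python3 g.py
python3 - <<'E'
from plant import read_camera
import cv2
im=read_camera('wrist')['img'][:,:,::-1]
cv2.imwrite('pics/t1.png',im)
E
```

```text
15.475 [461.50421395 362.19993434 110.43683128] [-0.03  0.42 -0.88  1.71  0.35  1.18 -1.17]
[ 0.98658478 -0.16323987 -0.00179119]
(519.5, -62.3) [-409.3  126.5    0.6]
(493.4, 77) [-276.2   78.     0.4]
(462, 364) [ 1.9  0.2 -0. ]
```

View pics/t1.png

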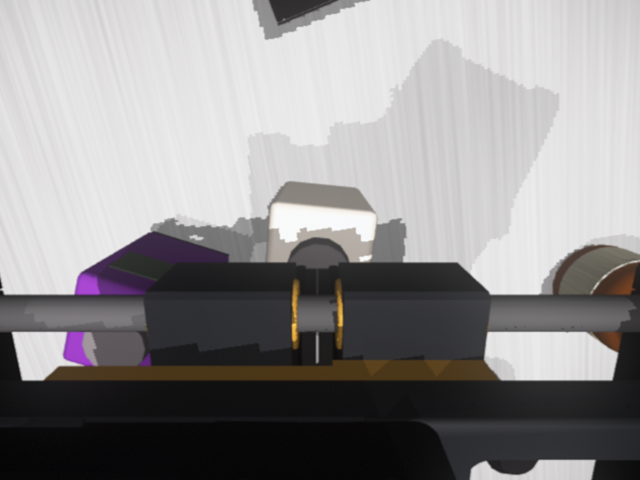

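The fingers are over the white timer's key, which is laterally centred at (318,255). Approaching it now.

Emit:
carry_out:
  hand: [255,255,255,255,255]
  xyz:
    - [1,0,3]
    - [0,0,3]
    - [0,0,2]
    - [0,0,2]
    - [0,0,1]
  yaw: [0,0,0,0,0]

```text
clock: 16.15
position: [462.0, 364.7, 101.0]
orientation: [[0.162, 0.987, -0.0], [0.987, -0.162, 0.0], [0.0, -0.0, -1.0]]
wrist_force: [0.0, 0.5, 0.2]
opening: 0.4
grasp_force: 0.0
```

Emit:
carry_out:
  hand: [255]
  xyz:
    - [0,0,1]
  yaw: [0]

```text
clock: 16.27
position: [462.0, 364.7, 100.0]
orientation: [[0.162, 0.987, -0.0], [0.987, -0.162, 0.0], [0.0, -0.0, -1.0]]
wrist_force: [-0.8, -0.2, 0.6]
opening: 0.4
grasp_force: 0.0
```

Emit:
carry_out:
  hand: [255]
  xyz:
    - [0,0,1]
  yaw: [0]

```text
clock: 16.4
position: [462.0, 364.7, 99.0]
orientation: [[0.162, 0.987, -0.0], [0.987, -0.162, 0.0], [0.0, -0.0, -1.0]]
wrist_force: [0.3, -0.5, -1.1]
opening: 0.5
grasp_force: 0.0
```

Emit:
carry_out:
  hand: [255]
  xyz:
    - [0,0,1]
  yaw: [0]

```text
clock: 16.52
position: [462.1, 364.8, 98.1]
orientation: [[0.162, 0.987, 0.0], [0.987, -0.162, 0.0], [0.0, 0.0, -1.0]]
wrist_force: [-0.5, -1.2, 3.1]
opening: 0.2
grasp_force: 1.5
```

Contact came at about 98.4. I'll press to about 92.3, roughly 6 mm of travel.

Emit:
carry_out:
  hand: [255,255,255,255,255,255,255]
  xyz:
    - [0,0,1]
    - [0,0,1]
    - [0,0,1]
    - [0,0,1]
    - [0,0,1]
    - [0,0,0.8]
    - [0,0,0]
  yaw: [0,0,0,0,0,0,0]

```text
clock: 17.4
position: [462.0, 364.7, 92.1]
orientation: [[0.162, 0.987, -0.0], [0.987, -0.162, 0.0], [0.0, -0.0, -1.0]]
wrist_force: [-0.6, -0.1, 1.3]
opening: 0.7
grasp_force: 0.6
```

Emit:
carry_out:
  hand: [255,255,255,255,255,255]
  xyz:
    - [0,0,-10]
    - [0,0,-30]
    - [0,0,-40]
    - [0,0,-30]
    - [0,0,0]
    - [0,0,0]
  yaw: [0,0,0,0,0,0]

```text
clock: 18.15
position: [461.9, 364.4, 202.0]
orientation: [[0.162, 0.987, -0.0], [0.987, -0.162, -0.0], [-0.0, -0.0, -1.0]]
wrist_force: [-0.1, -0.2, 0.6]
opening: 0.7
grasp_force: 0.0
```

Run:
```python
from plant import sensors,read_camera,workorder
import pickle,numpy as np,cv2
d=pickle.load(open('cams.pkl','rb'))
# key-top shift in round/square patches (not shown): keypoint match by template around key
for n,P in(('scene',[(307,226),(374,243),(530,288)]),('side',[(334,228),(316,273),(255,387)])):
    im=read_camera(n)['img']
    for u,v in P:
        t=d[n]['img'][v-30:v+30,u-30:u+30].astype(float);q=im[v-30:v+30,u-30:u+30].astype(float)
        print(n,u,v,'mean abs diff',np.abs(t-q).mean().round(1),'key patch',np.abs(t-q)[18:45,18:42].mean().round(1))
print(sensors.get_obs()['position'])
```

```text
scene 307 226 mean abs diff 9.0 key patch 14.1
scene 374 243 mean abs diff 10.1 key patch 14.2
scene 530 288 mean abs diff 37.0 key patch 34.2
side 334 228 mean abs diff 36.3 key patch 40.6
side 316 273 mean abs diff 35.2 key patch 40.2
side 255 387 mean abs diff 33.5 key patch 26.1
[461.66320448 364.22678145 201.33467105]
```

All three presses showed about 3 N of steady resistance over roughly 6 mm, and the arm is clear. Handing in.

```bash
python3 -c "
from plant import workorder
print(workorder.finish_job())"
```

```text
the job is handed in; nothing more can be done
None
```

I pressed the round, square and tall timers' keys in that order, each down by about 6 mm judging by arm travel and contact force (not confirmed in a final picture), then lifted the arm clear and handed the job in; no verdict came back.

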